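# Nest the corner bracket and pin its rivet

## Robot

A 6-joint arm with a two-finger parallel gripper is mounted at the origin on a cart in front of the work surface, level with it; the furniture and walls round the work are solid. World frame = base frame: x ahead of the robot, y to its left, z up, the work surface at z = 0. Lengths are in m, angles in degrees, forces in N, time in s.
With the tool pointing down it reaches from about 0.375 to 0.75 m from the base axis. Payload 9 kg.
Tool frame: the origin (TCP) lies where the fingers leave the gripper's body, on its centre line; the fingertips stand 73 mm ahead of it and the grasp point (between the pads) lies 54 mm ahead of it (robot.tip_reach is the distance from the TCP to the fingertips, in m); z points along the fingers, y is the direction in which the jaws open and shut (so a half turn about z gives the same grasp; the last joint's range is limited). The gripper opens to 85 mm and grips with 20 to 120 N. Pads are 22 mm wide; open, the fingers measure 114 mm over their backs; the gripper's body (76 mm by 85 mm) begins 54 mm behind the grasp point. The pads swing forward as they close: fully open they stand 13 mm farther back than shut.
Start: joints at [-77.79, 5.964, 5.575, 89.605, 0, 77.527], TCP at [0.251, -0.545, 0.304] pointing down, gripper open.
Joint ranges: [-171.21, 171.21], [-48.23, 106.86], [-62.78, 66.21], [-105.2, 120.99], [-86.42, 89.51], [-180, 180]. Speed limits (degrees/s): [127.2, 127.2, 147.25, 180, 180, 180].

## Interface

Orientations are given as [roll, pitch, yaw] about the fixed x, y, z axes, in that order (R = Rz(yaw) Ry(pitch) Rx(roll)).
In Python, from plant import robot gives the robot as it stands. Calls block until the motion is done:
- robot.move_pose(position, orientation): joint-space move of the TCP to a pose.
- robot.line_to(position, vel=0.15, rotation=None, guard=None): straight line of the TCP; rotation=None keeps the orientation; vel is the mean speed in m/s. With guard (N) it stops when the force on the tool has changed by that much, and returns True; else False.
- robot.goto_joints(angles): joint-space move.
- robot.set_gripper(opening): finger opening in m; the grip force is fixed at half the most; returns when the fingers have stopped.
- robot.pause(seconds).
- robot.ik(position, orientation): joint angles nearest the present ones, or None.
- robot.observe(): the state.
- robot.grab_frame(name): name is "side" or "top"; returns the picture (420x560x3 uint8, blue, green, red); there is no depth.
- robot.get_calibration(name): a dict with "vertical_fov" (degrees; the focal length in pixels is half the picture's height over the tangent of half this angle, whatever the lens; pixels are square), "cx", "cy" (the principal point, pixels), "rvec" (rotation vector, rad) and "tvec" (3), from world to camera coordinates, as OpenCV has them. Camera axes: x right, y down, z forward; pixel columns grow to the right and rows downward; lengths in m; the calibration is good to about 2 mm. A picture is of the moment at which its call begins. get_calibration takes no time and is no camera call.
A pose or a line that the arm cannot do raises robot.IKError and nothing moves.
- robot.job_done(): hands the job in, once; it reports no verdict.
The state is a dict: "time": time; "q": joint angles; "qvel": joint speeds; "joint_torque": joint torques, N m; "tool_pos": TCP position; "tcp_rot": TCP orientation; "ft_force": force on the tool from outside, world axes, zero at the start; "torque": the same for the moment, N m; "gripper_width": finger opening in m.
Only numpy, scipy, OpenCV 4.12 (cv2) and the standard library are available. Lean on these libraries where they do the work, as an engineer would, in place of code of your own. Each camera call takes 0.05 s, during which the arm holds its last target.

## Task

Slide the loose steel corner bracket across the plywood board, without lifting it, until it nests fully home in the V of the angle that is screwed to the board, legs flat against legs; push it home gently, without ramming it. Only then press the pin of its black push rivet down flush with its collar, so that the bracket stays nested and pinned. Leave the magnet and the wood offcut on the board where they are.

Things in the scene. Friction and masses are not known exactly. Their poses are not given: they have to be found in the camera images.
- jig: Fixed plywood board, 300 x 240 x 12 mm, with a dark steel 90-degree angle standing on end, screwed to it. Origin: centre of the board's underside; z up; x along the 300 mm side, towards the fixed angle. A 13 mm hole, 62 mm towards -x from the angle's inside corner, lies under the rivet when the bracket is nested.
- nest (a point): Inside corner of the fixed angle's V at the board's top face (jig frame: x +100, y 0, z +12 mm). The V opens towards the board's -x: its legs run from here at 45 degrees either side of -x, each 80 mm long, 5 mm thick, 40 mm tall. Screw tabs (7 mm tall) lie outside the V.
- bracket: Loose bright steel corner bracket, 0.24 to 0.39 kg, standing on end: a 90-degree V of two legs 70 mm long, 4 mm thick, 45 mm tall, and a 6 mm foot plate (60 mm square) in the bottom of the V. Origin: outside corner (heel) of the V at its underside; z up; x points from the open side out through the heel, so the legs run at 45 degrees either side of -x. Nested: heel at the nest, x along the jig's x.
- heel (a point): The bracket's heel (its origin); inside corner 5.7 mm behind it. It starts 9 to 16 cm from home, turned up to 0.45 rad from the jig. It may be pushed without grasping, e.g. shut fingertips in its inside corner, beside or above the rivet. Pushed a little off-centre it jams short of home; pressing the legs in turn flat against the fixed legs (about 10 N, mid-leg) slides it home and squares it.
- rivet_collar (a point): Centre of the top of the black rivet collar (19 mm across) on the bracket's foot plate, 62 mm behind the heel (bracket x -62 mm), 10 mm above the bracket's underside.
- pin_head (a point): Centre of the top of the rivet's pin head, a 10 mm black disc; raised, it stands 8 mm above the collar, 18 mm above the bracket's underside.
- rivet_pin (a joint): Travel of the rivet's pin (m): 0 = raised, 0.008 = flush with the collar, the end of its travel. It needs about 5 N straight down and stays where it is left.
- weld_magnet: Bystander: flat red magnet, 35 x 79 x 16 mm, lying on the board beyond the fixed angle. Origin at the centre of its underside.
- wood_bit: Bystander: wood offcut, 20 x 50 x 16 mm, lying on the board beyond the fixed angle. Origin at the centre of its underside.
Things that resemble listed ones, but are neither listed nor needed, are in the scene too. Of the things shaped like the bracket, the steel one is meant.

How it is judged (in metres and radians):
On the way, in this order (a step that is already met when the one before it is completed fails the run):
1. bracket nested fully home in the fixed V, legs aligned, pin still raised (distance between heel and nest below 0.003 m and angle between the x axis of bracket and the x axis of jig, either way round below 0.035 rad and value of joint rivet_pin below 0.003 m), for 0.2 s.
2. pin pressed flush with the bracket nested (distance between heel and nest below 0.003 m and value of joint rivet_pin above 0.0065 m), for 0.2 s.
At the end, for the whole second after the job is handed in: The bracket's heel is within 3 mm of the inside corner of the fixed V, its legs within 2 degrees of the fixed legs, upright and at rest, and the rivet pin is within 1.5 mm of flush (all of step 2 and angle between the x axis of bracket and the x axis of jig, either way round below 0.035 rad and angle between bracket's own z axis and vertical below 0.035 rad and linear speed of bracket below 0.01 m/s); the robot touches nothing.
It fails at once if the bracket is lifted off the board (heel or rivet more than 12 mm above where it slides) (z of heel in the frame of jig above 0.024 m or z of rivet_collar in the frame of jig above 0.034 m).
It fails at once if the bracket is rammed into the fixed angle or pressed on it or the board with more than 60 N (contact force between bracket and jig above 60 N).
It fails at once if the magnet or the wood offcut is moved more than 20 mm (distance of any of weld_magnet, wood_bit from where it was at the start of the episode above 0.02 m).
It also fails if it takes over 51 s, if anything falls off the work surface, if the arm or the gripper's body presses on something with over 40 N, if the wrist force passes 120 N, or if a joint passes its speed limit or range.

## Working session

There is one attempt and no reset: what is moved stays moved. The work goes in short steps, each a Python script; the robot and the scene stay as the last script left them, time stands still between calls to the robot, and variables do not carry over. Pictures are saved under pics/ and viewed, and the job is handed in when it is done.

```bash
mkdir -p pics; ls; python3 - <<'E'
from plant import robot
import cv2
for n in("side","top"):
    im=robot.grab_frame(n); cv2.imwrite(f"pics/{n}0.png",im); print(n,robot.get_calibration(n))
s=robot.observe();print(s)
E
```

```text
pics
side {'vertical_fov': 44.76841488929832, 'cx': 279.18062215935186, 'cy': 212.0249070218804, 'rvec': array([ 2.0175708 , -0.13440849,  0.11143049]), 'tvec': array([-0.56861996,  0.02113314,  1.05925449])}
top {'vertical_fov': 51.69075958014791, 'cx': 273.88965475706516, 'cy': 201.5961868773366, 'rvec': array([ 2.16474162, -2.20892442,  0.10468975]), 'tvec': array([-0.15319696,  0.5875261 ,  1.00191877])}
{'time': 0.1, 'q': array([-7.77891406e+01,  5.99434457e+00,  5.53278206e+00,  8.96028436e+01,
       -9.01722458e-04,  7.75286576e+01]), 'qvel': array([-0.05828095, -0.01317094,  0.13109651,  0.04058052, -0.00915965,
        0.10162601]), 'joint_torque': array([ 6.58820383e-03, -5.58203816e+01,  5.04722786e+01,  1.28934023e-02,
       -1.61744797e-04, -1.45274930e-05]), 'tool_pos': array([ 0.25053229, -0.54497572,  0.30322091]), 'tcp_rot': array([-1.79936919e+02, -1.30281334e-02,  2.46821951e+01]), 'ft_force': array([-0.39891123,  0.12548846,  0.78576784]), 'torque': array([ 0.02984531, -0.00916504,  0.00384254]), 'gripper_width': 0.08523522989665963}
```

View pics/side0.png

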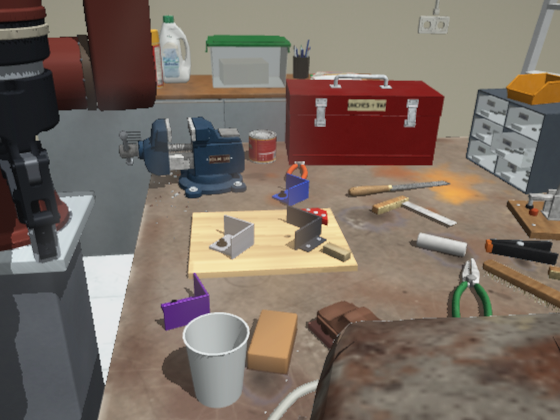

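View pics/top0.png

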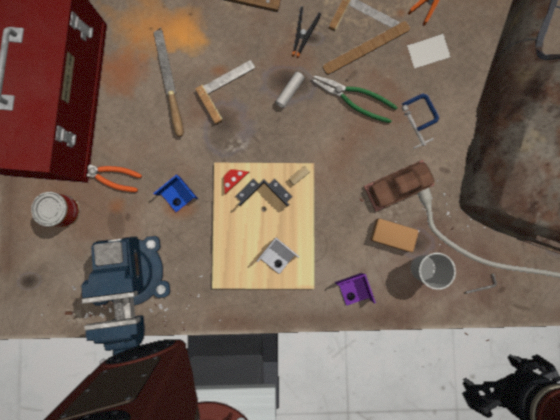

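The side view shows the board at about (270,240), with the bright steel bracket at (235,238) and the dark fixed angle at (305,228). In the top view, the candidates shaped like the bracket are:
- grey steel at (277,257), on the board
- blue at (175,192)
- purple at (353,290)
- dark fixed angle at (264,190), screwed down

The grey one on the board fits the description (bright steel, loose). I'll confirm that in an enlarged crop.

```bash
cat > h.py <<'E'
import numpy as np, cv2
from plant import robot
def cam(n):
    c=robot.get_calibration(n); f=210/np.tan(np.radians(c['vertical_fov']/2))
    K=np.array([[f,0,c['cx']],[0,f,c['cy']],[0,0,1]]); return K,np.array(c['rvec']),np.array(c['tvec'])
def ray(n,uv,z):
    K,r,t=cam(n); R=cv2.Rodrigues(r)[0]; C=-R.T@t
    uv=np.atleast_2d(np.array(uv,float)); d=(np.linalg.inv(K)@np.c_[uv,np.ones(len(uv))].T).T@R
    return C+d*((z-C[2])/d[:,2])[:,None]
def proj(n,P):
    K,r,t=cam(n); return cv2.projectPoints(np.atleast_2d(np.array(P,float)),r,t,K,None)[0][:,0]
E
python3 - <<'E'
from h import *
im=cv2.imread('pics/top0.png'); a=im[155:300,205:325]; a=cv2.resize(a,None,fx=5,fy=5,interpolation=cv2.INTER_CUBIC)[:, :600]
cv2.imwrite('pics/c0.png',cv2.resize(im[155:300,200:330],None,fx=4,fy=4,interpolation=cv2.INTER_CUBIC))
im=cv2.imread('pics/side0.png')
cv2.imwrite('pics/c1.png',cv2.resize(im[200:280,180:360],None,fx=4.4,fy=4.4,interpolation=cv2.INTER_CUBIC))
# board
t=cv2.imread('pics/top0.png');h=cv2.cvtColor(t,cv2.COLOR_BGR2HSV)
m=cv2.inRange(h,(12,50,150),(32,200,255)); 
m=cv2.morphologyEx(m,cv2.MORPH_CLOSE,np.ones((5,5)))
cs=cv2.findContours(m,cv2.RETR_EXTERNAL,cv2.CHAIN_APPROX_SIMPLE)[0]
c=max(cs,key=cv2.contourArea);r=cv2.minAreaRect(c);b=cv2.boxPoints(r);print(r,b)
W=ray('top',b,0.012);print(W, [np.linalg.norm(W[i]-W[(i+1)%4]) for i in range(4)])
E
```

```text
((263.0, 225.0), (126.0, 102.0), 90.0) [[212. 162.]
 [314. 162.]
 [314. 288.]
 [212. 288.]]
[[ 0.68408217 -0.01797872  0.012     ]
 [ 0.67955773 -0.26427207  0.012     ]
 [ 0.37867825 -0.25576065  0.012     ]
 [ 0.38405726 -0.01521861  0.012     ]] [np.float64(0.24633490221237084), np.float64(0.30099984127236784), np.float64(0.24060217415983973), np.float64(0.30003760936288426)]
```

View pics/c0.png

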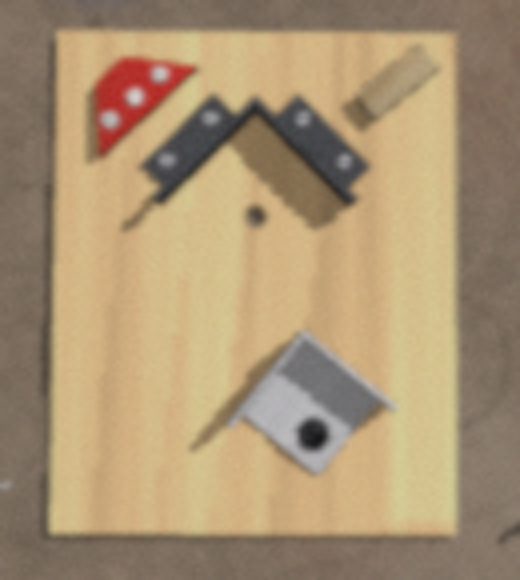

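View pics/c1.png

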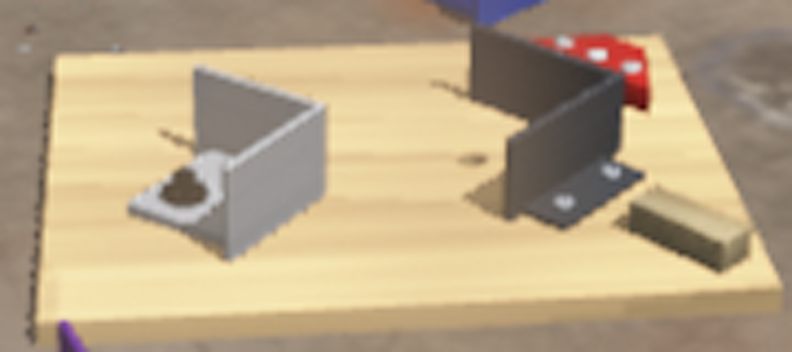

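The crop confirms it: the bright steel bracket with a black rivet at crop (313,433), which is px (278,263), is the loose one. Next I'll measure the jig and the bracket more precisely.

```bash
python3 - <<'E'
from h import *
t=cv2.imread('pics/top0.png');h=cv2.cvtColor(t,cv2.COLOR_BGR2HSV);g=cv2.cvtColor(t,cv2.COLOR_BGR2GRAY)
S=h[...,1].astype(float); V=h[...,2].astype(float)
# board edges: subpixel transitions by half-level in V
def cross(line,lo_in):  # first crossing of mid level
    mid=(line.min()+line.max())/2
    for i in range(len(line)-1):
        if (line[i]-mid)*(line[i+1]-mid)<=0 and line[i]!=line[i+1]: return i+(mid-line[i])/(line[i+1]-line[i])
R=t[...,2].astype(float)
def fit(P): 
    vx,vy,x0,y0=cv2.fitLine(np.array(P,np.float32),cv2.DIST_HUBER,0,.01,.01).ravel(); return (vx,vy,x0,y0)
L=fit([(207+cross(R[r,207:219],0),r) for r in range(170,283,3)])
Rr=fit([(308+cross(R[r,308:321],0),r) for r in range(170,283,3)])
T=fit([(c,156+cross(R[156:169,c],0)) for c in range(218,310,3)])
B=fit([(c,282+cross(R[282:296,c],0)) for c in range(218,310,3)])
def inter(a,b):
    A=np.array([[a[0],-b[0]],[a[1],-b[1]]]);s=np.linalg.solve(A,[b[2]-a[2],b[3]-a[3]]);return [a[2]+s[0]*a[0],a[3]+s[0]*a[1]]
px=[inter(T,L),inter(T,Rr),inter(B,Rr),inter(B,L)]
W=ray('top',px,.012)[:,:2];print(np.round(px,1),W.round(4)); print([np.linalg.norm(W[i]-W[(i+1)%4]).round(4) for i in range(4)])
ctr=W.mean(0); d=(W[0]+W[1]-W[2]-W[3]);yaw=np.arctan2(d[1],d[0]); e=W[0]+W[3]-W[1]-W[2]; print('ctr',ctr,'yaw',np.degrees(yaw),'yaw2',np.degrees(np.arctan2(-e[0],e[1])))
nest=ctr+.1*np.array([np.cos(yaw),np.sin(yaw)]);print('nest',nest)
def blob(m,box):
    x0,y0,x1,y1=box; sub=m[y0:y1,x0:x1]; M=cv2.moments(sub.astype(np.float32)); return x0+M['m10']/M['m00'],y0+M['m01']/M['m00'],M['m00']
gf=g.astype(float)
hole=blob(np.clip(150-gf,0,None),(259,204,270,214)); print('hole',hole,ray('top',hole[:2],.012), 'expect',ctr+.038*np.array([np.cos(yaw),np.sin(yaw)]))
pin=blob(np.clip(90-gf,0,None),(270,255,287,272)); print('pin',pin,ray('top',pin[:2],.026))
W3=ray('top',[(275.5,238.75),(299.3,256.6),(258.2,260.8)],.057); print('heel,legR,legL',W3.round(4), np.linalg.norm(W3[1:]-W3[0],axis=1))
for q in W3[1:]: d=q-W3[0];print(np.degrees(np.arctan2(d[1],d[0])))
# fixed V top outer / inner apex
print(ray('top',[(264,180)],.052), robot.tip_reach)
# pin in the side view
s=cv2.imread('pics/side0.png');gs=cv2.cvtColor(s,cv2.COLOR_BGR2GRAY).astype(float)
P=ray('top',pin[:2],.026); print('side pred',proj('side',P))
E
```

```text
[[214.  162. ]
 [313.4 162.6]
 [313.8 288.3]
 [211.9 287.9]] [[ 0.6839 -0.0227]
 [ 0.678  -0.2628]
 [ 0.378  -0.2553]
 [ 0.3843 -0.0151]]
[np.float64(0.2401), np.float64(0.3001), np.float64(0.2403), np.float64(0.2997)]
ctr [ 0.53104785 -0.13896721] yaw -1.4363037442408773 yaw2 -1.4569528256820998
nest [ 0.63101643 -0.14147377]
hole (263.6464435146444, 208.46757322175733, 956.0) [[ 0.56933691 -0.14036537  0.012     ]] expect [ 0.56903591 -0.1399197 ]
pin (277.8540290620872, 263.37912813738444, 1514.0) [[ 0.43906853 -0.17128079  0.026     ]]
heel,legR,legL [[ 0.4967 -0.1664  0.057 ]
 [ 0.4552 -0.2197  0.057 ]
 [ 0.4477 -0.1262  0.057 ]] [0.06752362 0.06343274]
-127.96351319129296
140.5757601188883
[[ 0.63270635 -0.14276963  0.052     ]] 0.0726
side pred [[221.07406033 239.60931105]]
```

Checks on these measurements:
- **Board:** it comes out at 240 x 300 mm, and the hole agrees with its expected place within 0.6 mm.
- **Bracket:** heel at about (0.500,-0.165), yaw about 6°, and 13 cm from home.

I'll enter its inside corner with shut fingertips turned 45°, so their faces sit against both legs.

```bash
cat >> h.py <<'E'
JY=np.radians(-1.44); C=np.array([.53105,-.13897]); NEST=C+.1*np.array([np.cos(JY),np.sin(JY)])
u=lambda a: np.array([np.cos(a),np.sin(a)])
TZ=.022+.0726
def toolc(heel,y,c=0.,hx=.011,hy=.0145):
    """tool centre for given heel/yaw with tool x at y-45deg (yaw arg psi=y-45), c = clearance from both legs"""
    ins=heel-.0057*u(y); return ins-(hx+c)*u(y-np.pi/4)-(hy+c)*u(y+np.pi/4)
E
python3 - <<'E'
from h import *
y=np.radians(6); heel=np.array([.43907,-.17128])+.062*u(y)
p=toolc(heel,y,.006); print(heel,p,np.linalg.norm(heel-NEST))
for k in (-45,135,45,-135):
    for pp,yy in((p,6),(toolc(NEST,JY),-1.4),(NEST-.062*u(JY),-1.4)):
        print(k,robot.ik([*pp,TZ],[180,0,yy+k]))
E
```

```text
[ 0.50073036 -0.16479924] [ 0.46894903 -0.17062809] 0.13235794396198464
-45 [ -35.04662968   -7.63188691  -29.89139145   67.74049546    0.
 -176.04662968]
-45 [ -25.27224385   13.9873189    -7.51124699   68.50143412    0.
 -158.87224385]
-45 [ -26.5922344     7.63769641  -14.6213141    67.74098948    0.
 -160.1922344 ]
135 [-35.04662968  -7.63188691 -29.89139145  67.74049546   0.
   3.95337032]
135 [-25.27224385  13.9873189   -7.51124699  68.50143412   0.
  21.12775615]
135 [-26.5922344    7.63769641 -14.6213141   67.74098948   0.
  19.8077656 ]
45 [-35.04662968  -7.63188691 -29.89139145  67.74049546   0.
  93.95337032]
45 [-25.27224385  13.9873189   -7.51124699  68.50143412   0.
 111.12775615]
45 [-26.5922344    7.63769641 -14.6213141   67.74098948   0.
 109.8077656 ]
-135 [-35.04662968  -7.63188691 -29.89139145  67.74049546   0.
 -86.04662968]
-135 [-25.27224385  13.9873189   -7.51124699  68.50143412   0.
 -68.87224385]
-135 [-26.5922344    7.63769641 -14.6213141   67.74098948   0.
 -70.1922344 ]
```

```bash
python3 - <<'E'
from h import *
y=np.radians(6); heel=np.array([.43907,-.17128])+.062*u(y)
p=toolc(heel,y,.006)
robot.set_gripper(0)
robot.move_pose([*p,.22],[180,0,141])
robot.line_to([*p,.14])
print(robot.line_to([*p,TZ],vel=.06,guard=8))
s=robot.observe();print(s['time'],s['tool_pos'],s['tcp_rot'],s['ft_force'],s['gripper_width'])
t=robot.grab_frame('top');sd=robot.grab_frame('side')
cv2.imwrite('pics/c2.png',np.hstack([cv2.resize(t[220:300,235:335],(400,320),interpolation=2),cv2.resize(sd[190:270,170:270],(400,320),interpolation=2)]))
E
```

```text
False
4.0833 [ 0.46912187 -0.17073932  0.09489545] [-1.79998661e+02  2.45007795e-02  1.41003043e+02] [0.57296556 0.03530115 0.65385994] -0.00010105610616813509
```

View pics/c2.png

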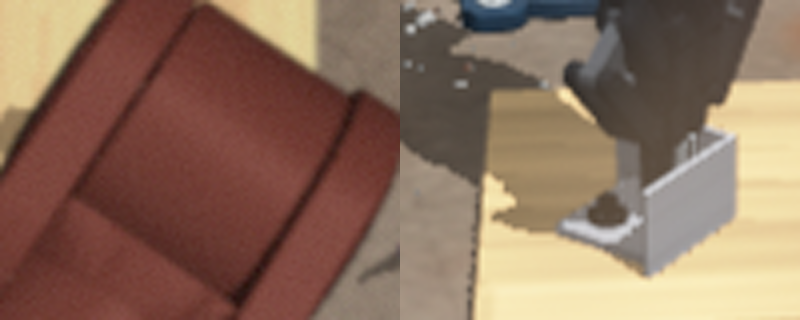

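In the side view the fingertips are inside the V at (240,238), clear of the rivet at (222,240). Next I'll push to 20 mm short of home.

```bash
python3 - <<'E'
from h import *
y=np.radians(6); heel=np.array([.43907,-.17128])+.062*u(y)
print(robot.line_to([*toolc(heel,y,-.004),TZ],vel=.03,guard=12)); s=robot.observe();print(s['ft_force'])
print(robot.line_to([*toolc(NEST-.022*u(JY),JY,0),TZ],vel=.05,rotation=[180,0,135-1.44],guard=15))
s=robot.observe();print(s['time'],s['tool_pos'],s['tcp_rot'],s['ft_force'])
sd=robot.grab_frame('side');t=robot.grab_frame('top')
cv2.imwrite('pics/c3.png',np.hstack([cv2.resize(t[150:300,200:330],(390,450),interpolation=2),cv2.resize(sd[190:290,180:360],(410,228),interpolation=2) if 0 else cv2.resize(sd[180:270,240:340],(410,450),interpolation=2)]))
E
```

```text
False
[ 0.57663373 -0.58155281 -0.30155958]
False
7.0667 [ 0.58518907 -0.14281669  0.09460256] [1.79993553e+02 2.01428851e-03 1.33557210e+02] [-1.17189612  0.49862325 -0.88112916]
```

View pics/c3.png

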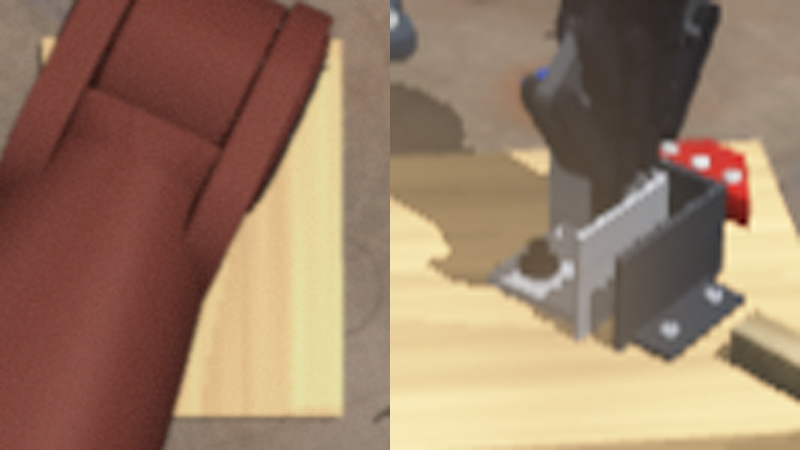

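The bracket followed, parallel to the fixed angle in the side view with a gap of about 15-20 mm. I'll push it home slowly with a guard.

```bash
python3 - <<'E'
from h import *
print(robot.line_to([*toolc(NEST+.010*u(JY),JY,0),TZ],vel=.015,guard=10))
s=robot.observe();print(s['time'],s['tool_pos'],s['tcp_rot'],s['ft_force'])
print('corner x-advance beyond nominal nested (mm)',1e3*(s['tool_pos'][:2]-toolc(NEST,JY))@u(JY),'lat',1e3*(s['tool_pos'][:2]-toolc(NEST,JY))@u(JY+np.pi/2))
sd=robot.grab_frame('side')
cv2.imwrite('pics/c4.png',cv2.resize(sd[190:270,240:346],(795,600),interpolation=2))
E
```

```text
True
8.575 [ 0.60725486 -0.14332356  0.09408878] [-1.79907477e+02 -9.85840206e-02  1.33550030e+02] [-0.52315469 -0.3247801  -0.38194016]
corner x-advance beyond nominal nested (mm) 0.02142387644333387 lat 0.03772697853042395
```

View pics/c4.png

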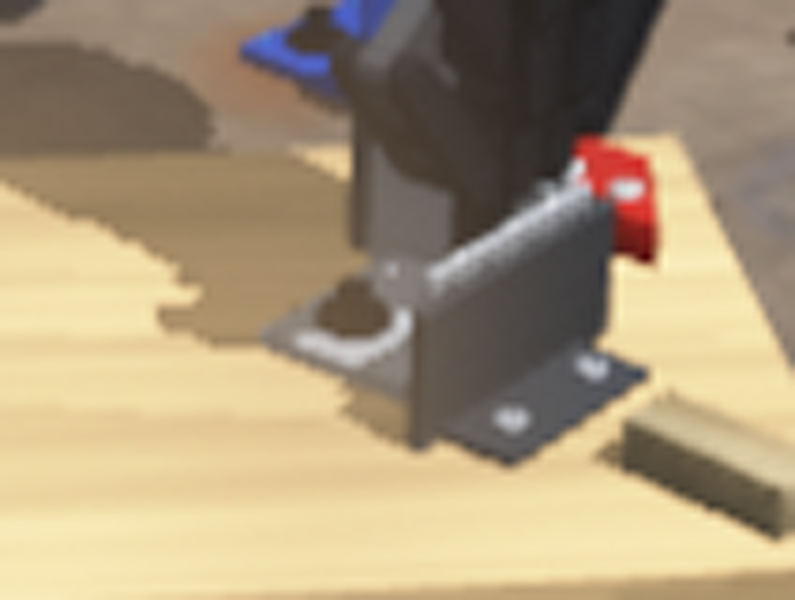

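It stopped at the expected nested position, within about 0.1 mm. The side view shows the bracket's leg flush against the fixed leg. To square it, I'll press each leg in turn at mid-leg, with the tips above rivet height.

```bash
cat > press.py <<'E'
from h import *
TZ2=.035+.0726
ins=NEST-.0057*u(JY); na,nb=u(JY-np.pi/4),u(JY+np.pi/4)
P=lambda a,b: ins-a*na-b*nb      # a: dist from leg R face, b: from leg L face
def here(): 
    d=ins-robot.observe()['tool_pos'][:2]; return 1e3*(d@na),1e3*(d@nb)
def st(m): s=robot.observe(); print(m,round(s['time'],2),np.round(here(),2),s['ft_force'].round(1))
E
python3 - <<'E'
from press import *
st('start')
robot.line_to([*P(.020,.0235),TZ],vel=.05)
robot.line_to([*P(.030,.022),TZ2],vel=.05); st('atL')
print(robot.line_to([*P(.030,.0085),TZ2],vel=.015,guard=10)); st('pressL')
robot.line_to([*P(.026,.026),TZ2],vel=.05)
robot.line_to([*P(.018,.030),TZ2],vel=.05); st('atR')
print(robot.line_to([*P(.005,.030),TZ2],vel=.015,guard=10)); st('pressR')
robot.line_to([*P(.020,.0235),TZ2],vel=.05)
print(robot.line_to([*P(.005,.0085),TZ2],vel=.015,guard=10)); st('diag')
robot.line_to([*P(.020,.0235),TZ2],vel=.05)
sd=robot.grab_frame('side')
cv2.imwrite('pics/c5.png',cv2.resize(sd[190:270,240:346],(795,600),interpolation=2))
E
```

```text
start 8.62 [11.15 14.5 ] [-0.1 -0.2 -0.1]
atL 9.5 [29.92 21.77] [-0.3 -0.2  0.5]
True
pressL 10.12 [30.16 13.9 ] [-0.2 -1.1  1. ]
atR 10.86 [17.67 30.13] [-0.   1.   0.3]
True
pressR 11.45 [10.57 30.06] [-0.7 -0.4  0.4]
True
diag 12.77 [10.38 13.87] [-0.5 -0.5  0.7]
```

View pics/c5.png

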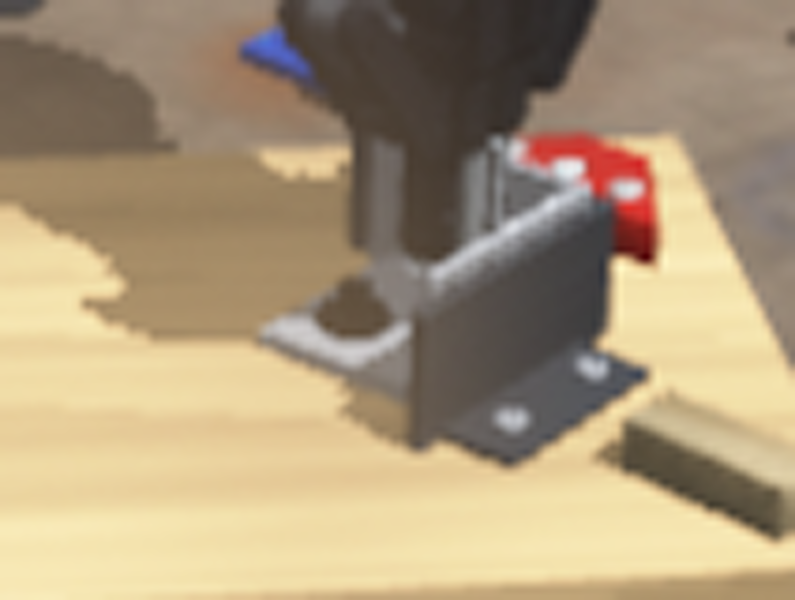

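Both legs stop the fingers at the same depth mid-leg and near the corner (13.9/13.87 and 10.57/10.38 mm), so the legs are square to the jig. I'll retreat to check from the top before pinning.

```bash
python3 - <<'E'
from press import *
robot.line_to([*P(.020,.0235),.2],vel=.15)
robot.move_pose([.42,-.42,.25],[180,0,133.56])
t=robot.grab_frame('top');cv2.imwrite('pics/top6.png',t);print(robot.observe()['time'])
cv2.imwrite('pics/c6.png',cv2.resize(t[160:235,210:310],(800,600),interpolation=2))
gf=cv2.cvtColor(t,cv2.COLOR_BGR2GRAY)[200:222,252:276].astype(np.float32)
m=np.clip(90-gf,0,None);M=cv2.moments(m);q=(252+M['m10']/M['m00'],200+M['m01']/M['m00'])
R=ray('top',q,.026)[0];print(q,M['m00'],R,'exp',NEST-.062*u(JY))
E
```

```text
15.3
(263.2188328912467, 208.6346153846154) 1508.0 [ 0.56804237 -0.13946798  0.026     ] exp [ 0.569038   -0.13992494]
```

View pics/c6.png

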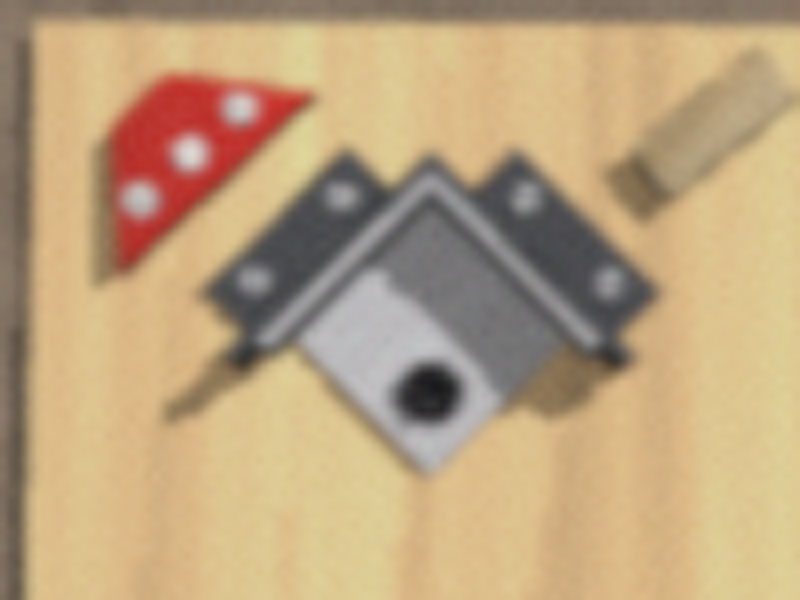

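The top view shows the bracket fully nested: the legs lie along the fixed legs, the rivet at px (263,209) is within 1.1 mm of its expected place, and the magnet and offcut haven't moved. Now I'll press the pin.

```bash
python3 - <<'E'
from press import *
p=NEST-.062*u(JY)
robot.move_pose([*p,.16],[180,0,133.56])
robot.line_to([*p,.033+.0726],vel=.1)
st('above')
print(robot.line_to([*p,.0195+.0726],vel=.012,guard=20)); s=robot.observe();print(s['time'],s['tool_pos'][2]-.0726,s['ft_force'])
robot.pause(.3);s=robot.observe();print(s['tool_pos'][2]-.0726,s['ft_force'])
sd=robot.grab_frame('side')
cv2.imwrite('pics/c7.png',cv2.resize(sd[190:270,240:346],(795,600),interpolation=2))
E
```

```text
above 17.24 [39.51 39.88] [0.7 0.1 0.2]
True
18.175 0.02208664766263299 [-0.97287464  0.15562904  4.56818633]
0.022060096116376715 [-1.18145105  0.49570543  5.29892101]
```

View pics/c7.png

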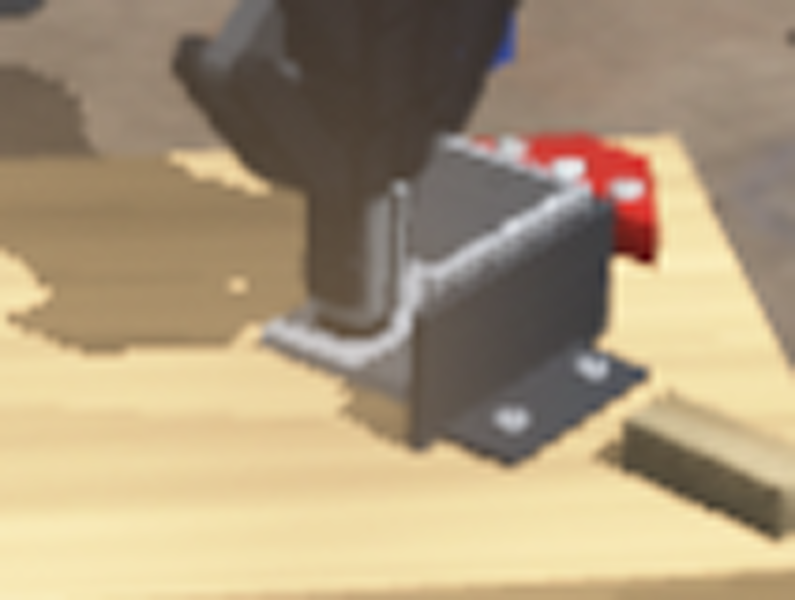

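The tip stopped at z = 22.1 mm; the collar top is at 22 mm, so the pin is flush. I'll retract and check from both views.

```bash
python3 - <<'E'
from press import *
p=NEST-.062*u(JY)
robot.line_to([*p,.2],vel=.1)
robot.move_pose([.42,-.42,.25],[180,0,133.56])
t=robot.grab_frame('top');sd=robot.grab_frame('side');print(robot.observe()['time'])
cv2.imwrite('pics/c8.png',np.hstack([cv2.resize(t[160:235,210:310],(400,300),interpolation=2),cv2.resize(sd[190:265,240:340],(400,300),interpolation=2)]))
gf=cv2.cvtColor(t,cv2.COLOR_BGR2GRAY)[200:222,252:276].astype(np.float32)
m=np.clip(90-gf,0,None);M=cv2.moments(m);q=(252+M['m10']/M['m00'],200+M['m01']/M['m00'])
print(q,ray('top',q,.022)[0],p)
E
```

```text
21.05
(263.3392592592593, 208.79407407407408) [ 0.56791906 -0.13970813  0.022     ] [ 0.569038   -0.13992494]
```

View pics/c8.png

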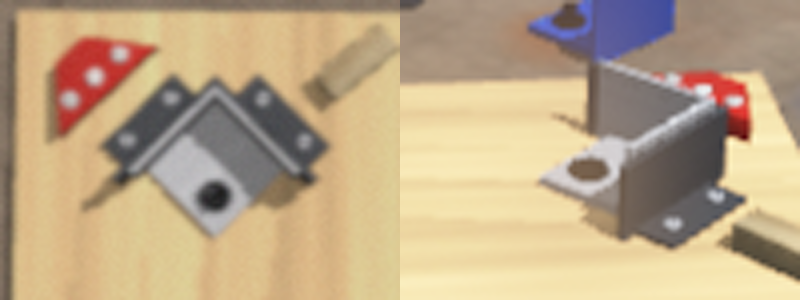

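The views show the bracket still nested and the rivet flat, with no raised head in the side view at (314,232). The arm is clear, so I'm handing in.

```bash
python3 -c "
from plant import robot
robot.job_done();print(robot.observe()['time'])"
```

```text
the job is handed in; nothing more can be done
the job is handed in; nothing more can be done
```

The bracket is nested home in the fixed V with its rivet pin pressed flush. I handed the job in at about 21 s; no verdict was reported.

- **Sliding:** I pushed the bracket along the board with shut fingertips in its inside corner. It went home at 15 mm/s with a 10 N stop. I then pressed each leg in turn with the same limit.
- **Nesting:** Both legs stopped the fingers at the same depth mid-leg and near the corner, to within 0.2 mm, so the bracket is square to the jig. The rivet showed 1.1 mm from its expected spot before and after pinning, which is inside the camera calibration's error of about 2 mm.
- **Pin:** The fingertips stopped at 22.1 mm, against 22 mm for flush, and the side view shows no raised head.
- **Surroundings:** The magnet and offcut look unmoved, and the arm was clear when I handed in.

Two measurements disagreed slightly:
- The first camera estimate of the heel, taken from the leg edges, was about 4 mm off the one from the rivet. I used the rivet.
- The leg presses went 0.6 mm deeper than the first push. They were made higher up the legs, and I did not establish whether the cause was flex or a last bit of seating.

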